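# Load the brown tape roll into the packing-bench stand

### The arm

A 7-joint arm with a two-finger parallel gripper is mounted at the origin on the work surface. World frame = base frame: x ahead of the robot, y to its left, z up, the work surface at z = 0. Lengths are in m, angles in rad, forces in N, time in s.
With the tool pointing down it reaches from about 0.4 to 0.875 m from the base axis. Payload 19.3 kg.
Tool frame: the origin (TCP) lies midway between the tips of the shut fingers; the grasp point (between the pads) lies 19 mm behind it; z points along the fingers, y is the line along which they close (so a half turn about z gives the same grasp; the last joint's range is limited). The gripper opens to 85 mm and grips with 20 to 120 N. Pads are 22 mm wide; open, the fingers measure 114 mm over their backs; the gripper's body (76 mm by 85 mm) begins 54 mm behind the grasp point. The pads swing forward as they close: fully open they stand 13 mm farther back than shut.
Start: joints at [1.231, 0.521, -0.036, 1.599, 0.021, 1.021, -0.113], TCP at [0.167, -0.602, 0.231] pointing down, gripper open.
Joint ranges: [-2.91, 2.91], [-0.3, 2.13], [-1.5, 1.42], [0.17, 2.43], [-1.26, 4.41], [0.16, 1.93], [-2.52, 2.52]. Speed limits (rad/s): [1.89, 1.89, 2.39, 2.39, 3.01, 3.01, 3.01].

### API

Orientations are given as [roll, pitch, yaw] about the fixed x, y, z axes, in that order (R = Rz(yaw) Ry(pitch) Rx(roll)).
In Python, from workcell import * gives the robot as it stands. The module is installed in compiled form; this text tells all that it offers.
- The arm moves only by the tool play_rows, never from a script. Its argument "deltas" is a list of rows, each a list of 7 numbers: the shift along the tool's x, y, z in units of 500 mm (1.0 is 500 mm), then the turn, a rotation vector about the tool's x, y, z in units of 120 degrees (1.0 is 120 degrees), then the closure, from 0 (fully open) to 1 (shut). A call has 1 to 10 rows; each row is the pose to reach, as a shift and turn from the pose commanded when the call began, along the tool's axes at that moment; what a row does not reach only later rows make up. A row lasts 1/10 s, in which the tool goes at most 50 mm and 8.59 degrees, less where a joint would pass 70% of its speed; a pose out of reach is approached as far as the arm can. A call with a number of a shift or a turn outside -1 to 1 is refused whole. A call with a gripper value outside its range is refused whole. The fingers move at their own pace and stop on an object; "newtons" is the grip in N (left out, the last holds). Time passes only in rows, so rows that repeat a pose let the fingers close. It gives the time, the measured TCP pose, the force, the opening and the grip force at its end, in the units of the state.
- observe(): the state, without advancing time (a new reading comes with each control period).
- grab_frame(name): name is "scene" or "side" or "wrist"; returns the picture (384x512x3 uint8, red, green, blue); there is no depth.
- get_calibration(name): a dict with "fovy" (degrees; the focal length in pixels is half the picture's height over the tangent of half this angle, whatever the lens; pixels are square), "cx", "cy" (the principal point, pixels), "xyz" and "rotation" of the camera in the world. Camera axes: x right, y down, z forward; pixel columns grow to the right and rows downward; lengths in m; the calibration is good to about 2 mm. The wrist camera is an equidistant fisheye: a pixel r from the principal point sees the ray r / f radians off the axis. A picture is of the moment at which its call begins: read the wrist's pose just before it. get_calibration takes no time and is no camera call; for the wrist camera it gives the pose at the moment of the call.
- job_done(): hands the job in; it is judged then, once.
The state is a dict: "clock": time; "qpos": joint angles; "qd": joint speeds; "joint_efforts": joint torques, N m; "position": TCP position; "tool_rot": TCP orientation; "force": force on the tool from outside, world axes, zero at the start; "moment": the same for the moment, N m; "grip_width": finger opening in m; "finger_force": force on a finger pad.
Only numpy, scipy, OpenCV 4.12 (cv2) and the standard library are available. Lean on these libraries where they do the work, as an engineer would, in place of code of your own. Each camera call takes 0.05 s, during which the arm holds its last target. There are 200 camera calls.

### The job

Load the roll of brown paper tape into the tape stand: pinch the two orange end plates of its sprung spindle fully together, lower it between the stand's two green cups and let it spring out, so that a pin sits inside each cup (either way round). Leave the roll of white labels where it is.

Things in the scene. Friction and masses are not known exactly. Their poses are not given: they have to be found in the camera images.
- brown_roll: Loose sprung spindle, 0.2 kg, with a roll of brown tape (diameter 54, width 23 mm) between two upright orange end plates that stand on steel feet. Origin: on the bench under the middle of the unpinched spindle; x along the spindle, z up; centre line 32 mm up. Plates 4 mm thick, 30 mm wide (feet 46 wide, 12 high), tops 72 mm up, outer faces at x = -34 and +34 mm at rest.
- brown_roll_plunger (a joint): How far the +x plate and pin are pushed in towards the roll: 0 at rest, 0.034 m fully in. The spring resists with 4 N at rest, 11 N fully in, and pushes back when let go. Pinch the plates from above, a finger outside each, above the pins (38 to 72 mm up), with about 20 N. Fully pinched: 34 mm over the plates, 134 mm over the pins; the tips stay equally far from the plates' middle.
- brown_roll_fixed_tip (a point): Outer end of the brown roll's fixed pin, on the centre line, at x = -84 mm, 32 mm up. Each pin is steel, round, 12 mm in diameter, round-tipped, and sticks 50 mm straight out of its plate: 168 mm over both pins at rest.
- brown_roll_sprung_tip (a point): Outer end of the brown roll's sliding pin, on the centre line, at x = +84 mm, 32 mm up at rest; moves with the slide.
- stand: Fixed dark grey tape stand, two round green cups facing each other. Origin: on the bench under its centre; y along the line through the cups, z up. Base 90 x 200 x 10 mm; uprights behind the cups at y = -91 and +91 mm, 50 wide, 8 thick, 97 mm high. Cups: centre line 75 mm up, rims at y = -75 and +75 mm, floors at -83 and +83 mm, bore 34 mm, outside 44 mm. Released pins drop up to 11 mm in the bore.
- white_roll: The same kind of sprung spindle with a roll of white labels and blue end plates, same sizes and origin as brown_roll; not to be used.
There are look-alikes about, which are no part of the job. There is more than one size of the stand; the one meant has the size given above. Leave any yellow look-alike of the brown_roll alone.

How it is judged:
At the end, for the whole second after the job is handed in: The brown roll's two pin tips are inside the two cups of the stand, either way round: each tip at least 3 mm past its cup's rim and within 17 mm of the cups' centre line sideways and in height; the roll is at rest (((y of brown_roll_fixed_tip in the frame of stand above 0.078 m and x of brown_roll_fixed_tip in the frame of stand between -0.017 and 0.017 m and z of brown_roll_fixed_tip in the frame of stand between 0.058 and 0.092 m and y of brown_roll_sprung_tip in the frame of stand below -0.078 m and x of brown_roll_sprung_tip in the frame of stand between -0.017 and 0.017 m and z of brown_roll_sprung_tip in the frame of stand between 0.058 and 0.092 m) or (y of brown_roll_fixed_tip in the frame of stand below -0.078 m and x of brown_roll_fixed_tip in the frame of stand between -0.017 and 0.017 m and z of brown_roll_fixed_tip in the frame of stand between 0.058 and 0.092 m and y of brown_roll_sprung_tip in the frame of stand above 0.078 m and x of brown_roll_sprung_tip in the frame of stand between -0.017 and 0.017 m and z of brown_roll_sprung_tip in the frame of stand between 0.058 and 0.092 m)) and linear speed of brown_roll below 0.02 m/s); the robot touches nothing.
It fails at once if the white roll is moved more than 30 mm (distance of white_roll from where it was at the start of the episode above 0.03 m).
It also fails if it takes over 38 s, if anything falls off the work surface, if the arm or the gripper's body presses on something with over 40 N, if the wrist force passes 120 N, or if a joint passes its speed limit or range.

## Working session

There is one attempt and no reset: what is moved stays moved. The work goes in short steps, Python scripts to look and compute and a tool call to move; the robot and the scene stay as the last step left them, time stands still between calls to the robot, and variables do not carry over. Pictures are saved under pics/ and viewed, at most 10 in all, crops included, and the job is handed in when it is done.

Besides the shell and the picture viewer there is one more tool, called after "Emit:" by a JSON object that holds its "api" and its "payload", one argument or row to a line. play_rows: Moves the arm, as the interface text tells. Its arguments: {"type":"object","properties":{"deltas":{"type":"array"},"newtons":{"type":"number"}},"required":["deltas"]}

```bash
mkdir -p pics
cat > h.py <<'E'
from workcell import *
import numpy as np, cv2
from scipy.spatial.transform import Rotation as R
def Rm(c):
    return np.array(c["rotation"]) if np.array(c["rotation"]).shape==(3,3) else R.from_euler('xyz',c["rotation"]).as_matrix()
def ray(c,uv,wrist=False,H=384):
    f=H/2/np.tan(np.radians(c["fovy"])/2)
    d=(np.array(uv,float)-[c["cx"],c["cy"]])/f
    if wrist:
        r=np.linalg.norm(d); v=np.array([*(d/max(r,1e-9)*np.sin(r)),np.cos(r)])
    else: v=np.array([*d,1.])
    return np.array(c["xyz"]),Rm(c)@v
def onz(c,uv,z,wrist=False):
    o,v=ray(c,uv,wrist); return o+v*(z-o[2])/v[2]
def pix(c,p,wrist=False,H=384):
    f=H/2/np.tan(np.radians(c["fovy"])/2)
    q=Rm(c).T@(np.array(p)-c["xyz"])
    if wrist:
        r=np.hypot(q[0],q[1]);th=np.arctan2(r,q[2]);return np.array([c["cx"],c["cy"]])+f*th*q[:2]/r
    return np.array([c["cx"],c["cy"]])+f*q[:2]/q[2]
def save(n,fn): 
    im=grab_frame(n); cv2.imwrite('pics/'+fn,im[:,:,::-1]); return im
E
python3 - <<'E'
from h import *
print(observe())
ims=[]
for n in("scene","side","wrist"):
    print(n,get_calibration(n)); ims.append(save(n,n+'0.png'))
E
```

```text
{'clock': 0.0, 'qpos': array([ 1.23079772,  0.52203619, -0.03630005,  1.60001619,  0.02116923,
        1.02109524, -0.11285156]), 'qd': array([-0.00185654, -0.00129835, -0.00260112,  0.00076341, -0.00121146,
        0.0019575 ,  0.00078535]), 'joint_efforts': array([ 6.98089548e-05, -9.27094173e+01,  1.98019691e+00, -3.69935381e+01,
        1.78548211e-02,  8.19649897e-03,  7.03783689e-05]), 'position': array([ 0.16645005, -0.60206887,  0.23070928]), 'tool_rot': array([-3.14042371e+00,  7.14721268e-05,  2.69697462e-01]), 'force': array([-0.45558087, -0.04792551,  0.05713797]), 'moment': array([-0.02690651,  0.01739767, -0.01569042]), 'finger_force': 0.0, 'grip_width': 0.08551008399413934}
scene {'fovy': 49.49349235468258, 'cx': 260.84560542613366, 'cy': 191.62354051349766, 'xyz': array([ 1.32596529, -0.1013769 ,  0.62863888]), 'rotation': array([-2.17209823, -0.02115375,  1.43222434])}
side {'fovy': 48.135584739643306, 'cx': 250.34206486510254, 'cy': 188.3653045780929, 'xyz': array([0.28779099, 0.82801239, 0.89407208]), 'rotation': array([-2.39046839e+00, -2.38680360e-03, -2.89600007e+00])}
wrist {'fovy': 65.70646984690485, 'cx': 252.04521880303537, 'cy': 191.29695117511233, 'xyz': array([ 0.24582194, -0.57980553,  0.37394045]), 'rotation': array([ 2.81840604e+00,  1.49865536e-03, -1.30140202e+00])}
```

View pics/scene0.png

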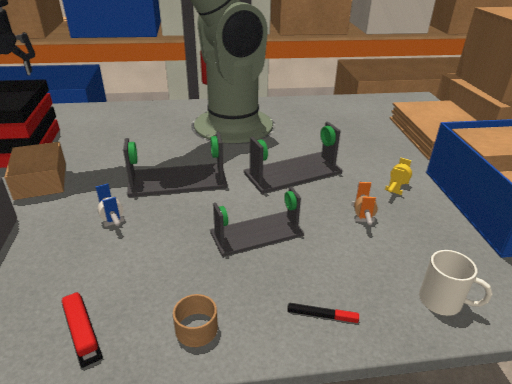

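View pics/side0.png

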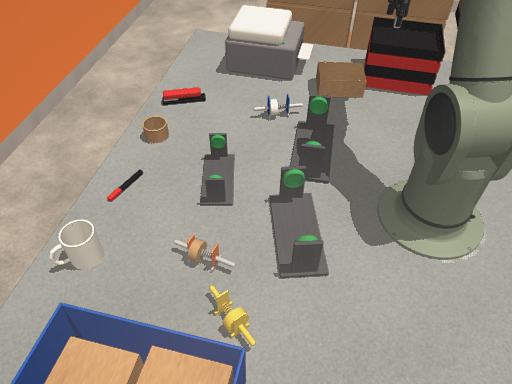

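Scene view: three stands, A (126–227,140–195), B (245–342,125–190) and C (212–303,190–250). The brown roll is at (366,205), with the yellow look-alike at (400,177) and the white roll at (110,207). Side view: brown roll at (200,252); stands A (315,140), B (298,220) and C (218,170). Next I'll triangulate the colour blobs.

```bash
python3 - <<'E'
from h import *
cs,cd=get_calibration("scene"),get_calibration("side")
def blobs(fn,lo,hi,amin):
    im=cv2.imread('pics/'+fn); m=cv2.inRange(cv2.cvtColor(im,cv2.COLOR_BGR2HSV),lo,hi)
    n,l,s,c=cv2.connectedComponentsWithStats(m)
    return [(c[i].round(1).tolist(),s[i].tolist()) for i in range(1,n) if s[i][4]>amin]
for fn in('scene0.png','side0.png'):
    print(fn,'green'); [print(b) for b in blobs(fn,(50,100,40),(75,255,255),15)]
    print('orange'); [print(b) for b in blobs(fn,(5,150,100),(16,255,255),15)if b[0][1]>110]
def tri(a,b):
    o1,v1=ray(cs,a);o2,v2=ray(cd,b)
    v1/=np.linalg.norm(v1);v2/=np.linalg.norm(v2)
    s=np.linalg.lstsq(np.c_[v1,-v2],o2-o1,rcond=None)[0]
    p,q=o1+s[0]*v1,o2+s[1]*v2
    return ((p+q)/2).round(4),round(np.linalg.norm(p-q),4)
for k,a,b in [('A1',(132,152),(319,105)),('A2',(217,147),(313,148)),('B1',(258,150),(293,180)),('B2',(328,135),(308,245)),('C1',(222,216),(218,142)),('C2',(291,200),(215,181))]: print(k,*tri(a,b))
# base corners side z=0.01
for k,p in {'A':[(303,128),(333,128),(329,181),(291,177)],'B':[(271,197),(308,195),(327,270),(280,274)],'C':[(206,155),(235,155),(233,203),(201,202)]}.items():
    P=[onz(cd,q,.01)[:2] for q in p]; print(k,[round(np.linalg.norm(P[i]-P[i-1]),3) for i in range(4)],np.round(P,3).tolist())
E
python3 - <<'E'
import cv2,numpy as np
a=cv2.imread('pics/side0.png');b=cv2.imread('pics/scene0.png')
x=cv2.resize(a[90:290,165:345],None,fx=2.2,fy=2.2,interpolation=2);y=cv2.resize(b[120:260,115:385],None,fx=1.4,fy=1.4)
z=np.zeros((440,800,3),np.uint8);z[:,:396]=x;z[:196,400:778]=y
z[200:440,400:730]=cv2.resize(b[170:240,335:425],(330,240),interpolation=2)
cv2.imwrite('pics/crop1.png',z)
E
```

```text
scene0.png green
([327.9, 135.4], [321, 125, 15, 21, 250])
([214.4, 146.5], [211, 136, 8, 22, 152])
([263.6, 148.4], [257, 139, 11, 21, 98])
([132.0, 152.5], [128, 142, 9, 22, 170])
([290.5, 200.3], [285, 191, 12, 19, 187])
([223.9, 215.1], [219, 206, 9, 20, 94])
orange
([365.5, 198.7], [357, 182, 19, 36, 398])
side0.png green
([318.4, 105.0], [309, 97, 19, 17, 259])
([217.6, 141.2], [210, 135, 16, 14, 164])
([313.1, 142.8], [306, 141, 15, 5, 46])
([293.4, 177.9], [283, 169, 22, 19, 317])
([214.9, 176.2], [209, 175, 13, 3, 32])
([306.9, 238.1], [296, 235, 22, 6, 92])
orange
([190.2, 239.9], [187, 234, 7, 14, 28])
([214.1, 248.1], [211, 244, 7, 9, 16])
A1 [ 0.3464 -0.2891  0.0977] 0.0006
A2 [ 0.337  -0.0738  0.1008] 0.0114
B1 [0.3659 0.0397 0.0926] 0.0094
B2 [0.2985 0.2449 0.0974] 0.002
C1 [ 0.6084 -0.0739  0.072 ] 0.0016
C2 [0.5691 0.0848 0.0759] 0.0021
A [np.float64(0.229), np.float64(0.097), np.float64(0.243), np.float64(0.109)] [[0.386, -0.275], [0.292, -0.299], [0.275, -0.056], [0.384, -0.045]]
B [np.float64(0.246), np.float64(0.103), np.float64(0.243), np.float64(0.113)] [[0.423, 0.044], [0.325, 0.012], [0.244, 0.241], [0.351, 0.279]]
C [np.float64(0.189), np.float64(0.088), np.float64(0.193), np.float64(0.088)] [[0.65, -0.074], [0.565, -0.096], [0.519, 0.091], [0.605, 0.109]]
```

View pics/crop1.png

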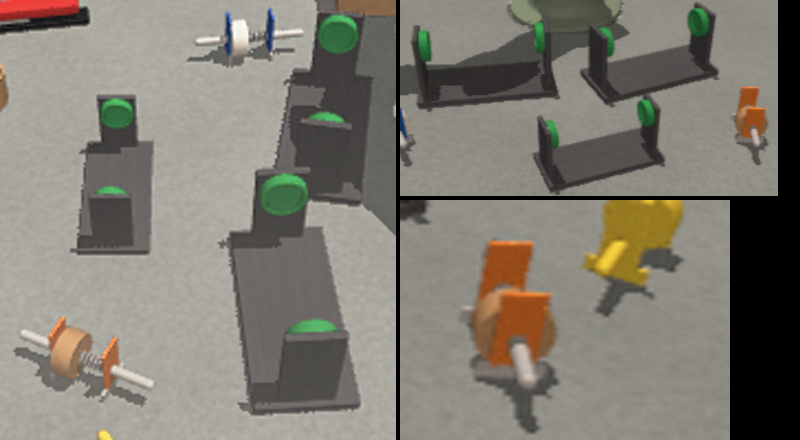

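The crop shows three stands; C (side crop 80–155, 95–250) matches the given size. The brown roll's pin tips are at about (175,241) and (233,264) in the side view, with the tape by the left plate and the spring at right.

Run:
```python
from h import *
cs,cd=get_calibration("scene"),get_calibration("side")
a=onz(cd,(174.8,241.2),.032);b=onz(cd,(233.4,264.3),.032)
print(a,b,np.linalg.norm(b-a),(a+b)/2,'axis yaw',np.degrees(np.arctan2(*(b-a)[1::-1])))
print(pix(cs,a),pix(cs,b))
c=(a+b)/2
o=observe();T=R.from_euler('xyz',o['tool_rot'])
print(T.as_matrix().round(3))
d=np.array([c[0],c[1],.23])-o['position']
print('shift tool/0.5',(T.inv().apply(d)/.5).round(3), 'dist',np.linalg.norm(d))
```

```text
[0.6184181  0.26481478 0.032     ] [0.46069165 0.29384924 0.032     ] 0.16037653550353292 [0.53955487 0.27933201 0.032     ] axis yaw 169.56969902905723
[370.2838869  222.61981932] [359.69624662 184.3518967 ]
[[ 0.964  0.267 -0.   ]
 [ 0.267 -0.964  0.001]
 [-0.    -0.001 -1.   ]]
shift tool/0.5 [ 1.189 -1.5    0.003] dist 0.9571845697584372
```

Emit:
{"api": "play_rows", "payload": {
  "deltas": [
    [0.69, -0.6, -0.06, 0, 0, -0.534, 0],
    [0.69, -0.6, -0.06, 0, 0, -0.534, 0],
    [0.69, -0.6, -0.06, 0, 0, -0.534, 0],
    [0.69, -0.6, -0.06, 0, 0, -0.534, 0],
    [0.69, -0.6, -0.06, 0, 0, -0.534, 0],
    [0.69, -0.6, -0.06, 0, 0, -0.534, 0],
    [0.69, -0.6, -0.06, 0, 0, -0.534, 0],
    [0.69, -0.6, -0.06, 0, 0, -0.534, 0],
    [0.69, -0.6, -0.06, 0, 0, -0.534, 0],
    [0.69, -0.6, -0.06, 0, 0, -0.534, 0]
  ]
}}

```text
clock: 1.15
position: [0.4219, -0.2165, 0.2619]
tool_rot: [3.14, -0.001, 1.395]
force: [0.3, -1.0, 0.3]
grip_width: 0.0856
finger_force: 0.0
```

Emit:
{"api": "play_rows", "payload": {
  "deltas": [
    [1.0, 0.06, 0.1, 0, 0, 0, 0],
    [1.0, 0.06, 0.1, 0, 0, 0, 0],
    [1.0, 0.06, 0.1, 0, 0, 0, 0],
    [1.0, 0.06, 0.1, 0, 0, 0, 0],
    [1.0, 0.06, 0.1, 0, 0, 0, 0],
    [1.0, 0.06, 0.1, 0, 0, 0, 0],
    [1.0, 0.06, 0.1, 0, 0, 0, 0],
    [1.0, 0.06, 0.1, 0, 0, 0, 0],
    [1.0, 0.06, 0.1, 0, 0, 0, 0],
    [1.0, 0.06, 0.1, 0, 0, 0, 0]
  ]
}}

```text
clock: 2.15
position: [0.5389, 0.2633, 0.2111]
tool_rot: [-3.142, 0.001, 1.388]
force: [0.9, -1.1, 1.0]
grip_width: 0.0855
finger_force: 0.0
```

Run:
```python
from h import *
import json
o=observe();c=get_calibration("wrist");save("wrist","w1.png");print(o['position'],o['tool_rot'],o['qpos'].round(2),c)
import pickle;pickle.dump((o,c),open('w1.pkl','wb'))
```

```text
[0.53891837 0.26328126 0.21113423] [-3.14150453e+00  5.51891667e-04  1.38757189e+00] [-0.16  0.56 -0.57  1.67  0.34  1.02 -1.03] {'fovy': 65.70646984690485, 'cx': 252.04521880303537, 'cy': 191.29695117511233, 'xyz': array([0.55454093, 0.34422929, 0.35425756]), 'rotation': array([ 2.81877398e+00,  9.17253120e-04, -1.83581108e-01])}
```

View pics/w1.png

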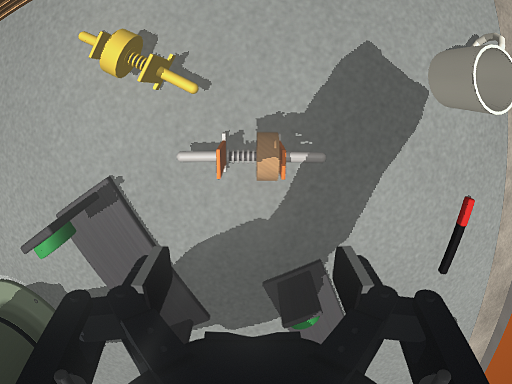

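Wrist view: brown roll with pin tips at (178,157) and (325,157), orange plates at columns 221 and 284. The yellow look-alike is at upper left.

Run:
```python
from h import *
import pickle
o,c=pickle.load(open('w1.pkl','rb'))
a=onz(c,(178,157),.032,1);b=onz(c,(325,157),.032,1)
print(a,b,np.linalg.norm(b-a),(a+b)/2,'axis',np.degrees(np.arctan2(*(b-a)[1::-1])))
im=cv2.imread('pics/w1.png');m=cv2.inRange(cv2.cvtColor(im,cv2.COLOR_BGR2HSV),(4,180,120),(13,255,255));n,l,s,cc=cv2.connectedComponentsWithStats(m)
print([(cc[i].round(1),s[i]) for i in range(1,n) if s[i][4]>20])
T=R.from_euler('xyz',o['tool_rot']);m=(a+b)/2
print('shift',(T.inv().apply(m-o['position'])/.5).round(3),'tool y',T.as_matrix()[:,1], np.degrees(np.arctan2(*T.as_matrix()[1::-1,1])))
```

```text
[0.45988534 0.29362988 0.032     ] [0.62284782 0.26337955 0.032     ] 0.16574635025786275 [0.54136658 0.27850471 0.032     ] axis -10.515981685137076
[(array([501.7, 359.5]), array([ 484,  314,   28,   70, 1053], dtype=int32))]
shift [ 0.031 -0.001  0.358] tool y [ 9.83261298e-01 -1.82201023e-01 -8.81215381e-05] -10.497989544376093
```

Emit:
{"api": "play_rows", "payload": {
  "deltas": [
    [0.031, 0, 0.0, 0, 0, 0, 0],
    [0.031, 0, 0.1, 0, 0, 0, 0],
    [0.031, 0, 0.2, 0, 0, 0, 0],
    [0.031, 0, 0.26, 0, 0, 0, 0],
    [0.031, 0, 0.3, 0, 0, 0, 0],
    [0.031, 0, 0.33, 0, 0, 0, 0],
    [0.031, 0, 0.342, 0, 0, 0, 0],
    [0.031, 0, 0.342, 0, 0, 0, 0]
  ],
  "newtons": 22
}}

```text
clock: 3.0
position: [0.5416, 0.2765, 0.0406]
tool_rot: [-3.141, 0.0, 1.388]
force: [0.3, 0.6, 0.7]
grip_width: 0.0857
finger_force: 0.0
```

Emit:
{"api": "play_rows", "payload": {
  "deltas": [
    [0, 0, 0, 0, 0, 0, 0.2],
    [0, 0, 0, 0, 0, 0, 0.3],
    [0, 0, 0, 0, 0, 0, 0.4],
    [0, 0, 0, 0, 0, 0, 0.5],
    [0, 0, 0, 0, 0, 0, 0.6],
    [0, 0, 0, 0, 0, 0, 0.8],
    [0, 0, 0, 0, 0, 0, 1],
    [0, 0, 0, 0, 0, 0, 1],
    [0, 0, 0, 0, 0, 0, 1],
    [0, 0, 0, 0, 0, 0, 1]
  ]
}}

```text
clock: 4.0
position: [0.5433, 0.2781, 0.0438]
tool_rot: [3.137, -0.003, 1.388]
force: [-2.0, -2.4, 29.0]
grip_width: 0.0448
finger_force: 18.2
```

Run:
```python
from h import *
o=observe();c=get_calibration("wrist");im=save("wrist","w2.png");im2=grab_frame("side")
print(o['position'],o['grip_width'],o['finger_force'],o['force'])
z=np.zeros((384,800,3),np.uint8);z[:,:512]=im
z[:288,512:]=cv2.resize(im2[190:290,150:250],(288,288))
cv2.imwrite('pics/c2.png',z[:,:,::-1])
```

```text
[0.54328675 0.2781333  0.04378146] 0.04479179849684429 18.15038502216339 [-2.01352975 -2.42269365 28.9898655 ]
```

View pics/c2.png

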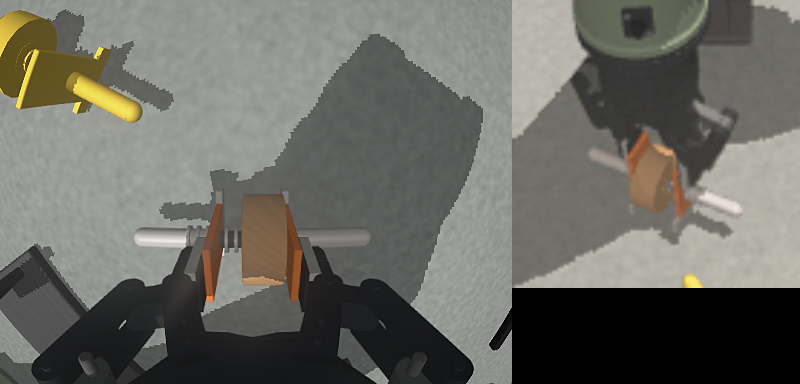

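The left panel shows both plates held between the fingers, with the roll not yet fully pinched (width 45 mm). There is an upward force of 29 N because the pads swing forward as they close, so I'll ease up while closing.

Emit:
{"api": "play_rows", "payload": {
  "deltas": [
    [0, 0, -0.006, 0, 0, 0, 1],
    [0, 0, -0.01, 0, 0, 0, 1],
    [0, 0, -0.014, 0, 0, 0, 1],
    [0, 0, -0.014, 0, 0, 0, 1],
    [0, 0, -0.014, 0, 0, 0, 1]
  ]
}}

```text
clock: 4.6
position: [0.5414, 0.2768, 0.0476]
tool_rot: [-3.141, 0.0, 1.388]
force: [0.4, -0.1, -2.8]
grip_width: 0.0332
finger_force: 27.0
```

Emit:
{"api": "play_rows", "payload": {
  "deltas": [
    [0, 0, -0.04, 0, 0, 0, 1],
    [0, 0, -0.12, 0, 0, 0, 1],
    [0, 0, -0.2, 0, 0, 0, 1],
    [0, 0, -0.27, 0, 0, 0, 1],
    [0, 0, -0.3, 0, 0, 0, 1],
    [0, 0, -0.3, 0, 0, 0, 1]
  ]
}}

```text
clock: 5.2
position: [0.5421, 0.2772, 0.1991]
tool_rot: [3.139, -0.002, 1.388]
force: [0.4, 0.6, -2.9]
grip_width: 0.0331
finger_force: 27.0
```

Emit:
{"api": "play_rows", "payload": {
  "deltas": [
    [-0.06, 0, 0, 0, 0, 0.05, 1],
    [-0.13, 0, 0, 0, 0, 0.11, 1],
    [-0.2, 0, 0, 0, 0, 0.18, 1],
    [-0.27, 0, 0, 0, 0, 0.24, 1],
    [-0.34, 0, 0, 0, 0, 0.31, 1],
    [-0.41, 0, 0, 0, 0, 0.37, 1],
    [-0.48, 0, 0, 0, 0, 0.44, 1],
    [-0.54, 0, 0, 0, 0, 0.5, 1],
    [-0.58, 0, 0, 0, 0, 0.53, 1],
    [-0.6, 0.01, 0, 0, 0, 0.547, 1]
  ]
}}

```text
clock: 6.2
position: [0.491, -0.0206, 0.1967]
tool_rot: [3.141, 0.002, 0.24]
force: [-0.2, -0.2, -3.6]
grip_width: 0.0329
finger_force: 27.0
```

Emit:
{"api": "play_rows", "payload": {
  "deltas": [
    [0, 0, 0, 0, 0, 0, 1],
    [0, 0, 0, 0, 0, 0, 1]
  ]
}}

```text
clock: 6.4
position: [0.4922, -0.0179, 0.1973]
tool_rot: [-3.141, 0.0, 0.246]
force: [-0.5, -0.1, -2.5]
grip_width: 0.0326
finger_force: 27.0
```

Run:
```python
from h import *
import pickle
o=observe();c=get_calibration("wrist");im=save("wrist","w3.png");pickle.dump((o,c),open('w3.pkl','wb'))
print(o['position'],o['tool_rot'],o['grip_width'],o['finger_force'],o['force'],o['qpos'].round(2))
```

```text
[ 0.49215141 -0.01785664  0.19725147] [-3.14090585e+00  2.01915362e-04  2.45517235e-01] 0.03261268201404127 27.03094482421875 [-0.47343734 -0.14548245 -2.53125084] [ 0.14  0.37 -0.29  1.97  0.14  0.83 -1.55]
```

View pics/w3.png

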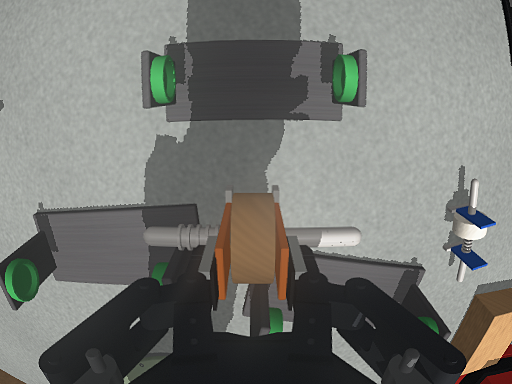

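The wrist view shows the target stand ahead, with base corners at about (168,43), (340,42), (343,121) and (167,121) and cup rims at about (169,79) and (338,78). The held roll's pin tips are at (146,237) and (359,237).

Run:
```python
from h import *
import pickle
o,c=pickle.load(open('w3.pkl','rb'))
T=R.from_euler('xyz',o['tool_rot'])
P=np.array([onz(c,p,.01,1) for p in[(168,43),(340,42),(343,121),(167,121)]]);print(P.round(4),[round(np.linalg.norm(P[i]-P[i-1]),3) for i in range(4)])
ctr=P.mean(0);ax=(P[1]+P[2]-P[0]-P[3])/2;print('base',ctr,np.degrees(np.arctan2(ax[1],ax[0])))
im=cv2.imread('pics/w3.png');m=cv2.inRange(cv2.cvtColor(im,cv2.COLOR_BGR2HSV),(50,100,40),(75,255,255));m[130:]=0
n,l,s,cc=cv2.connectedComponentsWithStats(m)
print([(cc[i].round(1),s[i]) for i in range(1,n) if s[i][4]>60])
G=[onz(c,cc[i],.075,1) for i in range(1,n) if s[i][4]>60]
print('cups',G,'mid',np.mean(G,0),np.linalg.norm(G[0]-G[1]),np.degrees(np.arctan2(*(G[1]-G[0])[1::-1])))
# held pins: depth from known 134 over tips
for z in np.arange(.16,.2,.004):
    a,b=onz(c,(145,237),z,1),onz(c,(360,237),z,1)
    print(round(z,3),np.linalg.norm(a-b).round(4),T.inv().apply((a+b)/2-o['position']).round(4))
print('tooly',np.degrees(np.arctan2(*T.as_matrix()[1::-1,1])))
print('to base ctr, tool m',T.inv().apply(ctr-o['position']),T.inv().apply(np.mean(G,0)-o['position']))
```

```text
[[ 0.6104  0.1089  0.01  ]
 [ 0.6584 -0.0763  0.01  ]
 [ 0.5716 -0.1039  0.01  ]
 [ 0.5227  0.0902  0.01  ]] [np.float64(0.09), np.float64(0.191), np.float64(0.091), np.float64(0.2)]
base [0.59076817 0.00470976 0.01      ] -75.67232652363732
[(array([162.2,  79.3]), array([150,  55,  26,  48, 972], dtype=int32)), (array([345.,  78.]), array([ 333,   55,   26,   47, 1019], dtype=int32))]
cups [array([0.56906123, 0.08543677, 0.075     ]), array([ 0.61039452, -0.07374737,  0.075     ])] mid [0.58972787 0.0058447  0.075     ] 0.16446285166402805 -75.44418782693944
0.16 0.1535 [-0.0124 -0.0003  0.0373]
0.164 0.1501 [-0.0103 -0.0003  0.0333]
0.168 0.1467 [-0.0082 -0.0003  0.0293]
0.172 0.1433 [-0.0061 -0.0003  0.0253]
0.176 0.1399 [-0.004  -0.0003  0.0213]
0.18 0.1364 [-0.0019 -0.0004  0.0173]
0.184 0.133 [ 0.0002 -0.0004  0.0133]
0.188 0.1296 [ 0.0023 -0.0004  0.0093]
0.192 0.1262 [ 0.0044 -0.0004  0.0053]
0.196 0.1228 [ 0.0065 -0.0004  0.0013]
0.2 0.1194 [ 0.0086 -0.0004 -0.0028]
tooly -75.9329065613819
to base ctr, tool m [0.10118216 0.00220853 0.18722957] [0.1004358  0.00081012 0.12223066]
```

Emit:
{"api": "play_rows", "payload": {
  "deltas": [
    [0.07, 0.001, 0, 0, 0, 0, 1],
    [0.14, 0.002, 0, 0, 0, 0, 1],
    [0.19, 0.003, 0, 0, 0, 0, 1],
    [0.202, 0.003, 0, 0, 0, 0, 1],
    [0.202, 0.003, 0.04, 0, 0, 0, 1],
    [0.202, 0.003, 0.08, 0, 0, 0, 1],
    [0.202, 0.003, 0.1, 0, 0, 0, 1],
    [0.202, 0.003, 0.1, 0, 0, 0, 1]
  ]
}}

```text
clock: 7.25
position: [0.5894, 0.0044, 0.1465]
tool_rot: [-3.141, 0.002, 0.244]
force: [-1.4, -0.2, -2.1]
grip_width: 0.0327
finger_force: 27.0
```

Run:
```python
from h import *
import pickle
o=observe();c=get_calibration("wrist");im=save("wrist","w4.png")
T=R.from_euler('xyz',o['tool_rot'])
print(o['position'],o['tool_rot'],o['grip_width'],o['force'])
print('to ctr',T.inv().apply(np.array([.590,.0055,.0885])-o['position'])/.5)
m=cv2.inRange(cv2.cvtColor(im,cv2.COLOR_RGB2HSV),(50,100,40),(75,255,255))
n,l,s,cc=cv2.connectedComponentsWithStats(m)
for i in range(1,n):
    if s[i][4]>60: print(cc[i].round(1),s[i],T.inv().apply(onz(c,cc[i],.075,1)-o['position']).round(4))
```

```text
[0.5893951  0.00437304 0.14649827] [-3.14088294e+00  2.23723614e-03  2.43913928e-01] 0.032667337500884144 [-1.35937426 -0.190318   -2.10770503]
to ctr [ 0.00197782 -0.00181272  0.11599372]
[353.9 201.1] [ 339  175   31   54 1378] [0.0023 0.081  0.0714]
[149.1 202.4] [ 134  177   31   53 1323] [ 0.0011 -0.0835  0.0716]
[ 27.9 357.5] [ 13 338  32  41 951] [-0.2575 -0.3433  0.0723]
```

View pics/w4.png

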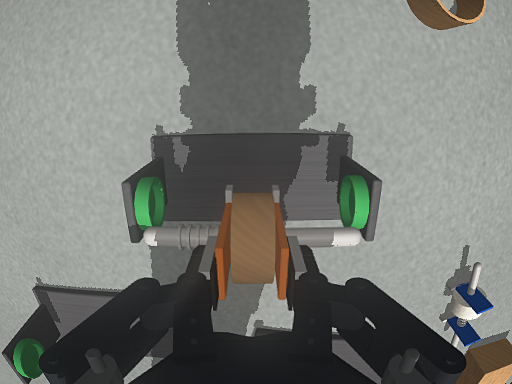

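The view shows the pins (tips about (146,237) and (359,237)) centred between the cups at (149,202) and (354,201). The offset is about 1 mm, so I'll correct it and lower.

Emit:
{"api": "play_rows", "payload": {
  "deltas": [
    [0.003, -0.002, 0.02, 0, 0, 0, 1],
    [0.003, -0.002, 0.045, 0, 0, 0, 1],
    [0.003, -0.002, 0.07, 0, 0, 0, 1],
    [0.003, -0.002, 0.095, 0, 0, 0, 1],
    [0.003, -0.002, 0.11, 0, 0, 0, 1],
    [0.003, -0.002, 0.116, 0, 0, 0, 1],
    [0.003, -0.002, 0.116, 0, 0, 0, 1],
    [0.003, -0.002, 0.116, 0, 0, 0, 1]
  ]
}}

```text
clock: 8.1
position: [0.5918, 0.0052, 0.09]
tool_rot: [3.142, -0.001, 0.243]
force: [-0.5, 0.7, -3.2]
grip_width: 0.033
finger_force: 27.0
```

Run:
```python
from h import *
o=observe();im=grab_frame("wrist");a=grab_frame("scene");b=grab_frame("side")
z=np.zeros((384,800,3),np.uint8);z[:,:512]=im
z[:192,512:]=cv2.resize(a[170:260,200:335],(288,192));z[192:,512:]=cv2.resize(b[120:215,160:302],(288,192))
cv2.imwrite('pics/c5.png',z[:,:,::-1]);print(o['position'],o['force'],o['grip_width'])
```

```text
[0.59175414 0.00516115 0.08996803] [-0.48950584  0.72674088 -3.16637247] 0.0330054812778696
```

View pics/c5.png

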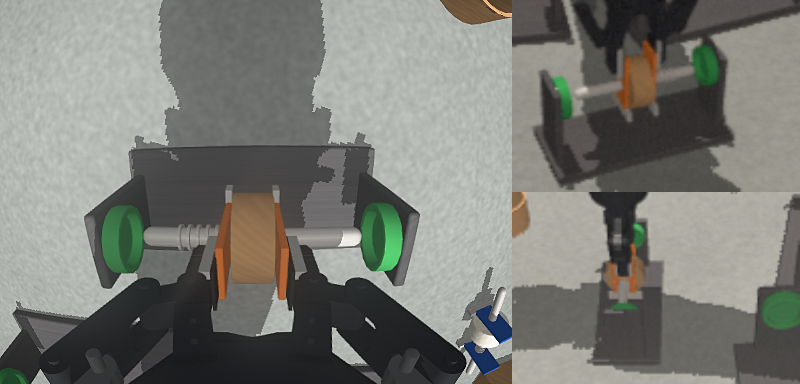

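The pin tips line up with the cup bores. Releasing gradually, lowering slightly to offset the pads swinging back.

Emit:
{"api": "play_rows", "payload": {
  "deltas": [
    [0, 0, 0.0, 0, 0, 0, 0.58],
    [0, 0, 0.004, 0, 0, 0, 0.5],
    [0, 0, 0.008, 0, 0, 0, 0.42],
    [0, 0, 0.011, 0, 0, 0, 0.34],
    [0, 0, 0.013, 0, 0, 0, 0.26],
    [0, 0, 0.014, 0, 0, 0, 0.18],
    [0, 0, 0.014, 0, 0, 0, 0.08],
    [0, 0, 0.014, 0, 0, 0, 0],
    [0, 0, 0.014, 0, 0, 0, 0],
    [0, 0, 0.014, 0, 0, 0, 0]
  ]
}}

```text
clock: 9.25
position: [0.5916, 0.0051, 0.0827]
tool_rot: [3.142, -0.0, 0.243]
force: [-0.2, 0.3, -0.2]
grip_width: 0.085
finger_force: 0.0
```

Run:
```python
from h import *
o=observe();im=grab_frame("wrist");a=grab_frame("scene");b=grab_frame("side")
z=np.zeros((384,800,3),np.uint8);z[:,:512]=im
z[:192,512:]=cv2.resize(a[170:260,200:335],(288,192));z[192:,512:]=cv2.resize(b[120:215,160:302],(288,192))
cv2.imwrite('pics/c6.png',z[:,:,::-1]);print(o['position'],o['force'],o['grip_width'])
```

```text
[0.59156022 0.00510681 0.08273113] [-0.18410145  0.25663496 -0.23487976] 0.08496244458178168
```

View pics/c6.png

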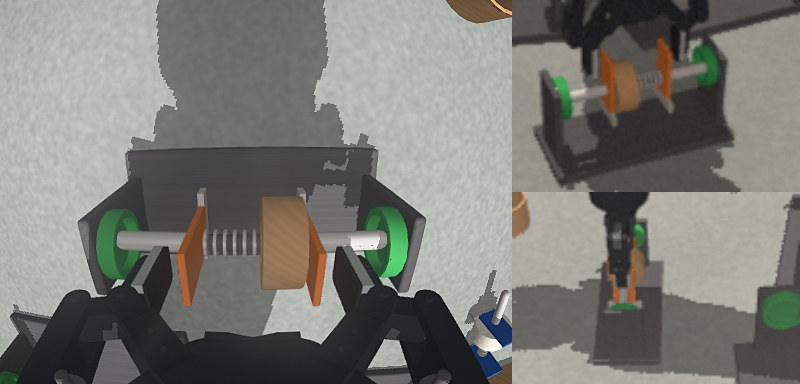

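Both pins sit in the cups (tips at about (118,240) and (385,239)) and the fingers are clear of the plates. Retracting straight up.

Emit:
{"api": "play_rows", "payload": {
  "deltas": [
    [0, 0, -0.02, 0, 0, 0, 0],
    [0, 0, -0.06, 0, 0, 0, 0],
    [0, 0, -0.12, 0, 0, 0, 0],
    [0, 0, -0.2, 0, 0, 0, 0],
    [0, 0, -0.26, 0, 0, 0, 0],
    [0, 0, -0.3, 0, 0, 0, 0],
    [0, 0, -0.3, 0, 0, 0, 0],
    [0, 0, -0.3, 0, 0, 0, 0],
    [0, 0, -0.3, 0, 0, 0, 0],
    [0, 0, -0.3, 0, 0, 0, 0]
  ]
}}

```text
clock: 10.4
position: [0.5911, 0.0051, 0.2318]
tool_rot: [-3.141, 0.001, 0.243]
force: [0.4, 0.6, 0.0]
grip_width: 0.0849
finger_force: 0.0
```

Run:
```python
from h import *
im=grab_frame("wrist");a=grab_frame("scene");b=grab_frame("side")
z=np.zeros((384,800,3),np.uint8);z[:,:512]=im
z[:192,512:]=cv2.resize(a[170:260,200:335],(288,192));z[192:,512:]=cv2.resize(b[120:215,160:302],(288,192))
cv2.imwrite('pics/c7.png',z[:,:,::-1])
```

```text
(no output)
```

View pics/c7.png

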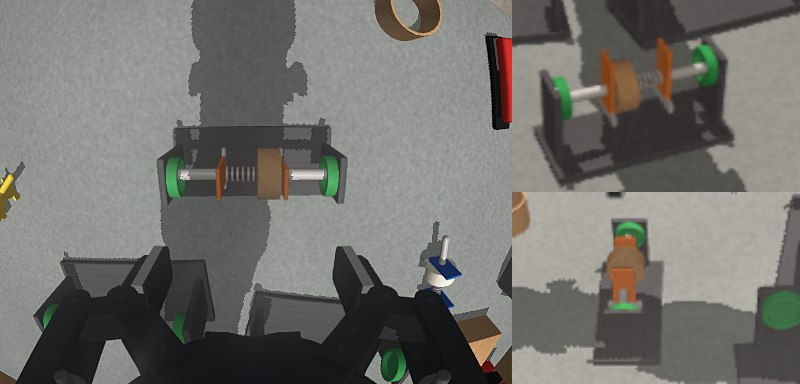

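The roll hangs level with a pin in each cup (at (178,176) and (328,175)), and the gripper is clear.

```bash
python3 -c "from workcell import *; print(job_done())"
```

```text
the job is handed in; nothing more can be done
None
```

The brown tape roll is in the right-sized stand with a pin in each green cup, the gripper is clear, the white roll was never touched, and the job was handed in at about 10.6 s; no verdict came back.

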